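# Load the gearbox kit carousel and call for collection

### The arm

A 6-joint arm with a two-finger parallel gripper is mounted at the origin on the work surface. World frame = base frame: x ahead of the robot, y to its left, z up, the work surface at z = 0. Lengths are in mm, angles in rad, forces in N, time in s.
With the tool pointing down it reaches from about 300 to 775 mm from the base axis. Payload 14.6 kg.
Tool frame: the origin (TCP) lies where the fingers leave the gripper's body, on its centre line; the fingertips stand 97 mm ahead of it and the grasp point (between the pads) lies ahead of it (grip_depth is the z of the grasp point in the tool frame, in mm); z points along the fingers, y is the line along which they close (so a half turn about z gives the same grasp; the last joint's range is limited). The gripper opens to 94 mm and grips with 3 to 60 N. Pads are 16 mm wide; open, the fingers measure 119 mm over their backs; the gripper's body (75 mm by 177 mm) begins 78 mm behind the grasp point.
Start: joints at [-1.207, 0.3, 1.521, -0, 1.321, -0.067], TCP at [229.671, -499.741, 302.646] pointing down, gripper open.
Joint ranges: [-3.03, 3.03], [-0.79, 2.21], [0.23, 2.52], [-1.04, 4.18], [0, 3.07], [-2.55, 2.55]. Speed limits (rad/s): [2.22, 2.22, 2.57, 3.14, 3.14, 3.14].

### API

Orientations are given as [roll, pitch, yaw] about the fixed x, y, z axes, in that order (R = Rz(yaw) Ry(pitch) Rx(roll)).
In Python, from cell import read_state, camera, sign_off, regions_of, spot_point, grip_depth gives the robot as it stands. The module is installed in compiled form; this text tells all that it offers.
- The arm moves only by the tool send_rows, never from a script. Its argument "series" is a list of rows, each a list of 3 entries, a list of its own where there are three numbers: the shift along the world's x, y, z in mm, then the turn about the world's z in degrees, then the closure, from -1 (fully open) to 1 (shut), so that 0 is half open. A call has 1 to 12 rows; each row shifts and turns the commanded pose from where the row before left it; what a row does not reach is not made up. A row lasts 1/10 s, in which the tool goes at most 50 mm and 8.59 degrees, less where a joint would pass 70% of its speed; a pose out of reach is approached as far as the arm can. A call is refused whole if a number of a shift passes 50 or a number of a turn 8.59, either way. A call with a gripper value outside its range is refused whole. The fingers move at their own pace and stop on an object; "squeeze" is the grip in N (left out, the last holds). Time passes only in rows, so rows that do not move let the fingers close. It gives the time, the measured TCP pose, the force, the opening and the grip force at its end, in the units of the state.
- read_state(): the state, without advancing time (a new reading comes with each control period).
- camera(name): name is "scene" or "top" or "wrist"; returns a dict with "color" (420x560x3 uint8, blue, green, red), "fx", "fy", "cx", "cy" (pixels), "camera_from_world" (4x4, takes a point from world to camera coordinates). Camera axes: x right, y down, z forward; pixel columns grow to the right and rows downward; lengths in mm; the calibration is good to about 2 mm. A picture is of the moment at which its call begins. There is no depth.
- sign_off(): hands the job in; it is judged then, once.
Trained networks look in a picture, given as the dict that the camera call returned (one of the last four; its "shot" number tells which), for a name from the list of things; names that differ only in an ending like _2 or _b are one class to them, and where a whole thing is asked for, a point or a joint stands for the part that bears it (a point fixed in the world has none). Each returns a list of dicts, best first, with "confidence" (0 to 1); they miss things now and then, are a little off and sometimes report something else, mostly with a low value. They report only what shows in the picture. A call takes as long as a camera call. They do not tell look-alikes from the thing itself.
- regions_of(thing, picture): "mask" (420x560 bool, what is visible of it).
- spot_point(thing, picture): "point" ([x, y, z] in mm, in the coordinates of the camera as it stood for that picture, good to about 4 mm: a listed point, or the origin of a listed thing).
The state is a dict: "clock": time; "joints": joint angles; "qd": joint speeds; "effort": joint torques, N m; "eef_pos": TCP position; "eef_rot": TCP orientation; "wrist_force": force on the tool from outside, world axes, zero at the start; "moment": the same for the moment, N m; "finger_gap": finger opening in mm; "finger_force": force on a finger pad.
Only numpy, scipy, OpenCV 4.12 (cv2) and the standard library are available. Lean on these libraries where they do the work, as an engineer would, in place of code of your own. Each camera call takes 0.05 s, during which the arm holds its last target. There are 200 camera calls.

### The job

Load every gear, washer and bearing cap that lies on the surface plate into the kit carousel: turn the carousel by its hub bar so that the right bin lies under the gap in the guard, and drop the parts in through the gap. Seen from above and going anticlockwise from the solid blank sector (where the hub bar's point shows), the bins are for gears, then washers, then caps; when all parts are in, turn the blank sector squarely under the gap to close it, and only then twist the call switch clockwise to its stop and let it spring back. Leave the gauge case and the oil can where they are.

Things in the scene. Friction and masses are not known exactly. Their poses are not given: they have to be found in the camera images.
- carousel: Steel drum, 277 mm across, turning either way without end about its upright axis; 0.15 N m of friction holds it where left. Origin on the axis at table height; x, y turn with it, z up. Walls along its x and y axes part four quadrants: +x+y blank sector (closed by a plate 76 mm above the table), -x+y gear bin, -x-y washer bin, +x-y cap bin. Bins: floor 30 mm up, wall tops 76 mm, radius 34 to 134 mm.
- bar (a point): Middle of the steel hub bar by which the carousel is turned: on its axis, 122 mm above the table. The bar is 76 mm long, 14 mm wide, spans 105 to 135 mm above the table; its pointed end points at the middle of the blank sector (from here towards blank).
- gap (a point): Middle of the 90-degree gap in the fixed bar guard over the carousel, 88 mm from the axis, 95 mm above the table. Radial bars (92 to 98 mm up, 15 degrees apart) cover the other 270 degrees; parts enter only through the gap, into whichever bin lies under it. Four 12 mm posts carry the guard at 149 mm radius.
- blank (a point): Middle of the blank sector's plate, 88 mm from the axis, turning with the drum. It is under the gap when it lies below gap.
- bin_gears (a point): Middle of the gear bin's floor, 88 mm from the axis, turning with the drum; 90 degrees anticlockwise (from above) of the blank sector.
- bin_washers (a point): Middle of the washer bin's floor, 88 mm from the axis, opposite the blank sector.
- bin_caps (a point): Middle of the cap bin's floor, 88 mm from the axis; 90 degrees clockwise (from above) of the blank sector.
- switch_grip (a point): Middle of the call switch's black bar grip, on its upright axis, 66 mm above the table. Grip 48 x 13 mm, spanning 50 to 78 mm above the table, on a grey 70 x 70 mm housing 40 mm high in all. This point's x axis lies along the grip and turns with it, z up.
- call_switch (a joint): Angle of the call switch: 0 at rest; grows as it is turned clockwise seen from above; stop at 1.2 rad. A spring (0.02 N m at rest, 0.2 N m at the stop) turns it back to 0 when let go.
- plate: Scarred cast-iron surface plate 250 x 350 x 20 mm (x, y, z), fixed. Origin: centre of its underside on the table; its top is 20 mm above the table. The parts lie on it at the start.
- gear1: Steel spur gear lying flat, 50 mm across the teeth, 20 mm thick, with a 26 mm boss standing 7 mm above its upper face (27 mm high in all). Origin: centre of its underside, z up through its axis. Absent (None) in some starts.
- gear2: Steel spur gear lying flat, 50 mm across the teeth, 20 mm thick, with a 26 mm boss standing 7 mm above its upper face (27 mm high in all). Origin: centre of its underside, z up through its axis. Absent (None) in some starts.
- washer1: Bronze thrust washer lying flat: ring 48 mm outside, 24 mm bore, 10 mm thick. Origin: centre of its underside, z along its axis. Absent (None) in some starts.
- washer2: Bronze thrust washer lying flat: ring 48 mm outside, 24 mm bore, 10 mm thick. Origin: centre of its underside, z along its axis. Absent (None) in some starts.
- cap1: Grey-painted steel bearing cap: rectangular flange 56 x 36 x 9 mm (long side along its x, short side along its y) with a round boss of 34 mm diameter on top, 30 mm high in all. Origin: centre of the flange's underside, z up. Grip it across y, on the boss. Absent (None) in some starts.
- cap2: Grey-painted steel bearing cap: rectangular flange 56 x 36 x 9 mm (long side along its x, short side along its y) with a round boss of 34 mm diameter on top, 30 mm high in all. Origin: centre of the flange's underside, z up. Grip it across y, on the boss. Absent (None) in some starts.
- gauge_case: Chipped green feeler gauge case, 30 x 105 x 16 mm, lying on the table beyond the plate; bystander. Origin: centre of its underside.
- oil_can: Grey can 60 mm in diameter, 110 mm high, standing beyond the plate; bystander. Origin: centre of its underside.
Things that resemble listed ones, but are neither listed nor needed, are in the scene too. Leave any pink look-alike of the cap2 alone. Leave any green look-alike of the cap1 alone.

How it is judged:
By the outcome, as a careful person would: the job done as asked, in the order asked, and still so for the second after the job is handed in, with the robot touching nothing.
Of gear1, gear2, washer1, washer2, cap1, cap2 only 3 to 5 are there at a start; the rules pass over those that are not, and their reading is None.
At some moment in a run one of gear1, gear2, washer1, washer2, cap1, cap2 may be knocked a few centimetres aside while the robot is not near it.
Once in a run the grip may slacken for a moment while it holds something.
It also fails if it takes over 210 s, if anything falls off the work surface, if the arm or the gripper's body presses on something with over 40 N, if the wrist force passes 120 N, or if a joint passes its speed limit or range.

## Working session

There is one attempt and no reset: what is moved stays moved. The work goes in short steps, Python scripts to look and compute and a tool call to move; the robot and the scene stay as the last step left them, time stands still between calls to the robot, and variables do not carry over. Pictures are saved under pics/ and viewed, at most 14 in all, crops included, and the job is handed in when it is done.

Besides the shell and the picture viewer there is one more tool, called after "Request:" by a JSON object that holds its "op" and its "data". send_rows: Moves the arm, as the interface text tells. Its arguments: {"type":"object","properties":{"series":{"type":"array"},"squeeze":{"type":"number"}},"required":["series"]}

```bash
mkdir -p pics; cat > h.py <<'E'
import numpy as np, cv2
from cell import *
def w(p,pic):
    M=np.linalg.inv(np.array(pic["camera_from_world"])); return (M@np.r_[p,1])[:3]
def proj(P,pic):
    c=np.array(pic["camera_from_world"])@np.r_[P,1]; return np.array([pic["fx"]*c[0]/c[2]+pic["cx"],pic["fy"]*c[1]/c[2]+pic["cy"]])
def ray(uv,z,pic):
    M=np.linalg.inv(np.array(pic["camera_from_world"])); o=M[:3,3]
    d=M[:3,:3]@np.array([(uv[0]-pic["cx"])/pic["fx"],(uv[1]-pic["cy"])/pic["fy"],1]); return o+d*(z-o[2])/d[2]
def spots(names,pic,mn=0.2):
    for n in names:
        for r in spot_point(n,pic):
            if r["confidence"]>mn:
                P=w(r["point"],pic); print(n,round(float(r["confidence"]),2),P.round(0),"px",proj(P,pic).round(0))
E
python3 - <<'E'
from h import *
a=camera("top");b=camera("scene")
cv2.imwrite("pics/top.png",a["color"]);cv2.imwrite("pics/scene.png",b["color"])
print(grip_depth,read_state())
N=["carousel","bar","gap","blank","bin_gears","bin_washers","bin_caps","switch_grip","plate","gear1","washer1","cap1","gauge_case","oil_can"]
print("top");spots(N,a);print("scene");spots(N,b)
E
```

```text
78.39999999999999 {'clock': 0.1, 'joints': array([-1.20659342e+00,  3.00395656e-01,  1.52150446e+00, -1.10437048e-05,
        1.32069101e+00, -6.66315997e-02]), 'qd': array([ 0.00065752, -0.00183582, -0.00106479, -0.00149868, -0.00018489,
       -0.00091984]), 'effort': array([ 3.01211767e-03, -5.32637501e+01, -3.53283441e+01,  7.09558139e-02,
        2.34638719e-02, -4.98896327e-05]), 'eef_pos': array([ 229.62929166, -499.62662466,  302.16007641]), 'eef_rot': array([-3.14059569e+00, -5.58066067e-05,  4.30837216e-01]), 'wrist_force': array([-0.47649913,  0.1374087 , -0.21665287]), 'moment': array([-0.00407903, -0.02735962, -0.03663811]), 'finger_force': 0.0, 'finger_gap': 93.80974012786737}
top
carousel 0.89 [ 542. -249.   -1.] px [411. 195.]
bar 0.77 [ 541. -250.  118.] px [424. 185.]
gap 0.82 [ 454. -247.   91.] px [423. 222.]
blank 0.76 [ 453. -237.   74.] px [416. 224.]
bin_gears 0.9 [ 524. -341.   26.] px [449. 199.]
bin_washers 0.91 [ 627. -266.   27.] px [418. 162.]
bin_caps 0.62 [ 559. -165.   31.] px [382. 187.]
switch_grip 0.73 [679. -46.  67.] px [336. 140.]
plate 0.95 [53
[... 629 characters left out ...]
37.   77.] px [166. 289.]
bin_gears 0.74 [ 525. -341.   30.] px [157. 352.]
bin_washers 0.83 [ 625. -271.   26.] px [220. 353.]
bin_caps 0.88 [ 553. -165.   28.] px [226. 304.]
switch_grip 0.77 [677. -47.  72.] px [305. 280.]
gear1 0.56 [583. 307.  19.] px [346. 203.]
gear1 0.35 [471. 217.  22.] px [293. 204.]
washer1 0.75 [558. 115.  18.] px [299. 238.]
cap1 0.75 [269. 314.   0.] px [254. 171.]
cap1 0.72 [561. 208.  19.] px [320. 219.]
cap1 0.7 [473. 216.  18.] px [293. 206.]
cap1 0.65 [526. 520.  -2.] px [364. 167.]
cap1 0.59 [313. 204.  -2.] px [243. 195.]
cap1 0.23 [524. 214.   5.] px [309. 217.]
gauge_case 0.78 [715. 130.   1.] px [358. 264.]
oil_can 0.83 [700. 253.  -0.] px [376. 234.]
```

View pics/top.png

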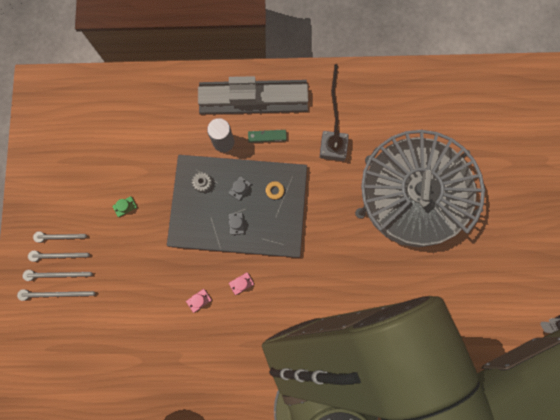

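```bash
python3 - <<'E'
import cv2
a=cv2.imread("pics/top.png");s=cv2.imread("pics/scene.png")
A=cv2.resize(a[120:320,110:310],(600,600),interpolation=cv2.INTER_CUBIC)
cv2.imwrite("pics/topc.png",A)
E
```

```text
(no output)
```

View pics/topc.png

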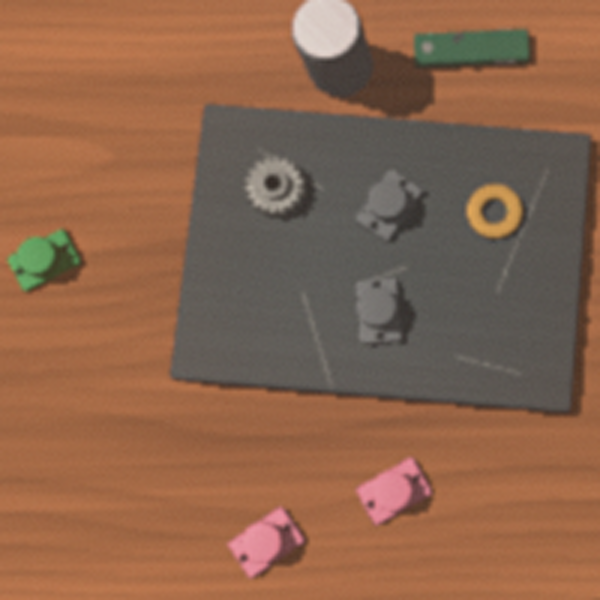

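Top picture: plate with a gear (201,182), grey caps (239,187) and (236,222), and a bronze washer (275,190). Cap look-alikes, to be left alone: pink (199,300) and (240,284), green (124,206). The parts I want are the four on the plate. The carousel is at (424,190) with the gap facing the robot, and the blank is about 10° off the gap. I'll turn it to the caps first.

Request:
{"op": "send_rows", "data": {"series": [[[44,36,0],-5,-1],[[44,36,0],-5,-1],[[44,36,0],-5,-1],[[44,36,0],-5,-1],[[44,36,0],-5,-1],[[44,36,0],-5,-1],[[44,34,0],-5,-1],[[0,0,0],0,-1],[[0,0,0],0,-1]], "squeeze": 40}}

```text
clock: 2.4
eef_pos: [501.8, -278.6, 302.3]
eef_rot: [-3.142, 0.001, -0.177]
wrist_force: [0.1, -0.1, -0.1]
finger_gap: 93.9
finger_force: 0.0
```

```bash
python3 - <<'E'
from h import *
a=camera("wrist");cv2.imwrite("pics/w1.png",a["color"])
spots(["carousel","bar","blank","gap","bin_gears","bin_washers","bin_caps"],a)
s=read_state();print(s["eef_pos"],s["eef_rot"])
m=regions_of("bar",a)
print([ (x["confidence"],x["mask"].sum()) for x in m])
b=camera("top");spots(["carousel","bar","gap","blank"],b)
E
```

```text
carousel 0.59 [ 539. -255.   -0.] px [245. 154.]
bar 0.65 [ 537. -257.  120.] px [236. 175.]
blank 0.66 [ 449. -240.   77.] px [242. 263.]
gap 0.69 [ 515. -343.   27.] px [335. 165.]
gap 0.67 [ 450. -251.   96.] px [252. 270.]
bin_gears 0.93 [ 517. -341.   29.] px [333. 163.]
bin_washers 0.8 [ 627. -272.   28.] px [242.  59.]
bin_caps 0.58 [ 551. -167.   30.] px [152. 162.]
[ 500.97733483 -279.75204147  302.76709238] [ 3.14150260e+00 -1.33312331e-04 -1.80922765e-01]
[]
carousel 0.78 [ 542. -249.   -1.] px [411. 195.]
bar 0.5 [ 542. -253.    2.] px [412. 195.]
gap 0.98 [ 452. -246.   92.] px [423. 223.]
blank 0.58 [ 450. -238.   73.] px [417. 225.]
blank 0.53 [677. -48.  69.] px [337. 141.]
```

View pics/w1.png

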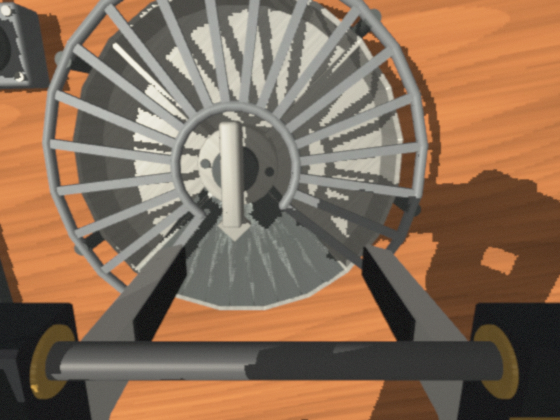

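The wrist picture shows the bar running almost straight down the image from (231,123) to its point at (234,240). The open gap shows the blank plate below it. The guard's inner ring leaves room for the fingers.

```bash
python3 - <<'E'
from h import *
a=camera("wrist")
p=ray((231,123),135,a);q=ray((234,240),135,a);print(p,q,(p+q)/2,np.degrees(np.arctan2(*(q-p)[1::-1])),np.linalg.norm(p-q))
# guard ring centre: outer ring left (48,150) right(424,150)
print(ray((48,150),95,a),ray((424,150),95,a))
print(ray((210,195),95,a),ray((282,205),95,a))
s=read_state();print(s["eef_pos"],s["eef_rot"])
E
```

```text
[ 573.96973191 -264.05565076  135.        ] [ 491.99026056 -248.71100378  135.        ] [ 532.97999623 -256.38332727  135.        ] 169.39824033964018 83.40318887005157
[ 579.18006795 -111.83021795   95.        ] [ 525.69649004 -405.8094307    95.        ]
[ 520.37430464 -230.24890237   95.        ] [ 501.42764791 -286.98333451   95.        ]
[ 501.40116209 -279.21960896  302.63797096] [-3.14158504e+00  3.27912424e-05 -1.80085056e-01]
```

Request:
{"op": "send_rows", "data": {"series": [[[13,8,0],0,-1],[[13,8,0],0,-1],[[12,9,0],0,-1],[[0,0,-34],0,-1],[[0,0,-33],0,-1],[[0,0,-33],0,-1],[[0,0,0],0,-1],[[0,0,0],0,1],[[0,0,0],0,1],[[0,0,0],0,1],[[0,0,0],0,1],[[0,0,0],0,1]], "squeeze": 30}}

```text
clock: 4.35
eef_pos: [539.5, -254.3, 203.3]
eef_rot: [3.141, -0.001, -0.18]
wrist_force: [-0.1, -0.3, -0.2]
finger_gap: 57.5
finger_force: 0.0
```

Request:
{"op": "send_rows", "data": {"series": [[[0,0,0],0,1],[[0,0,0],0,1]]}}

```text
clock: 4.55
eef_pos: [539.4, -254.2, 202.8]
eef_rot: [3.142, -0.0, -0.18]
wrist_force: [0.3, 0.4, 0.7]
finger_gap: 41.4
finger_force: 0.0
```

Fingers close at about 80 mm/s, so I need a few more rows.

Request:
{"op": "send_rows", "data": {"series": [[[0,0,0],0,1],[[0,0,0],0,1],[[0,0,0],0,1],[[0,0,0],0,1],[[0,0,0],0,1],[[0,0,0],0,1]]}}

```text
clock: 5.15
eef_pos: [539.4, -254.2, 202.6]
eef_rot: [3.142, 0.0, -0.18]
wrist_force: [-0.0, -0.8, -0.2]
finger_gap: 13.7
finger_force: 30.0
```

Request:
{"op": "send_rows", "data": {"series": [[[0,0,0],4,1],[[0,0,0],8,1],[[0,0,0],8,1],[[0,0,0],8,1],[[0,0,0],8,1],[[0,0,0],8,1]]}}

```text
clock: 5.75
eef_pos: [539.4, -254.2, 202.6]
eef_rot: [-3.141, -0.0, 0.593]
wrist_force: [1.0, -1.4, 0.1]
finger_gap: 13.9
finger_force: 30.0
```

Request:
{"op": "send_rows", "data": {"series": [[[0,0,0],8,1],[[0,0,0],8,1],[[0,0,0],8,1],[[0,0,0],8,1],[[0,0,0],8,1],[[0,0,0],8,1],[[0,0,0],6,1],[[0,0,0],2,1],[[0,0,0],0,1]]}}

```text
clock: 6.65
eef_pos: [539.4, -254.1, 202.6]
eef_rot: [-3.141, -0.0, 1.566]
wrist_force: [-1.2, 0.7, 1.1]
finger_gap: 13.7
finger_force: 30.0
```

Request:
{"op": "send_rows", "data": {"series": [[[0,0,0],0,-0.4],[[0,0,0],0,-0.4],[[0,0,0],0,-0.4],[[0,0,0],0,-1],[[0,0,40],0,-1],[[0,0,45],0,-1],[[0,0,45],0,-1],[[0,25,0],0,-1],[[0,35,0],0,-1],[[0,40,0],0,-1],[[0,40,0],0,-1]]}}

```text
clock: 7.75
eef_pos: [539.1, -112.9, 332.7]
eef_rot: [3.141, -0.0, 1.564]
wrist_force: [0.5, -0.1, -0.3]
finger_gap: 93.5
finger_force: 0.0
```

Request:
{"op": "send_rows", "data": {"series": [[[0,40,0],0,-1],[[0,40,0],0,-1],[[0,40,0],0,-1],[[0,40,0],0,-1],[[0,40,0],0,-1],[[0,40,0],0,-1],[[0,40,0],0,-1],[[-20,30,0],0,-1],[[-30,0,0],0,-1],[[-30,0,0],0,-1],[[0,0,0],0,-1]]}}

```text
clock: 8.85
eef_pos: [457.2, 196.2, 333.1]
eef_rot: [3.141, -0.0, 1.567]
wrist_force: [-0.7, -0.3, 0.3]
finger_gap: 93.8
finger_force: 0.0
```

```bash
python3 - <<'E'
from h import *
a=camera("wrist");cv2.imwrite("pics/w2.png",a["color"])
spots(["gear1","washer1","cap1"],a)
s=read_state();print(s["clock"],s["eef_pos"],s["eef_rot"])
b=camera("top");spots(["gear1","washer1","cap1","bin_caps","blank","bin_gears"],b)
for n in ("top","scene","wrist"): pass
E
```

```text
gear1 0.68 [582. 304.  20.] px [395.  79.]
washer1 0.95 [560. 113.  20.] px [362. 253.]
cap1 0.98 [471. 215.  20.] px [287. 166.]
cap1 0.96 [312. 203.  -1.] px [150. 174.]
cap1 0.83 [562. 214.  23.] px [371. 167.]
cap1 0.65 [278. 316.  -4.] px [109.  71.]
9.05 [460.05669037 195.70366556 332.71428993] [ 3.14127439e+00 -5.33489013e-05  1.56481504e+00]
washer1 0.63 [563. 118.  17.] px [274. 189.]
cap1 0.79 [528. 522.   5.] px [123. 206.]
cap1 0.63 [280. 320.  -5.] px [198. 299.]
bin_caps 0.58 [ 458. -251.   26.] px [417. 225.]
blank 0.67 [ 535. -342.   76.] px [456. 191.]
bin_gears 0.82 [ 630. -253.   25.] px [413. 161.]
```

View pics/w2.png

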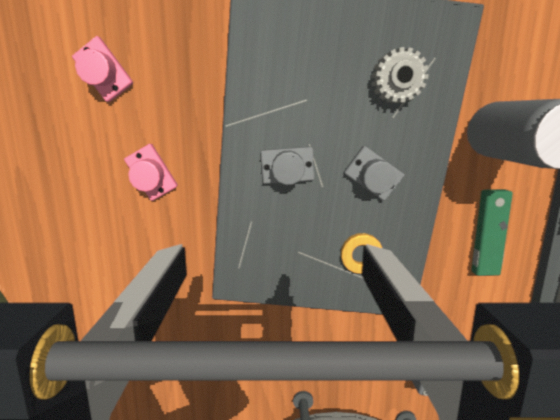

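The wrist picture shows cap A at (288,167) with its long side at about +3°, and cap B at (374,175) at about -40°. The gear is at (403,74) and the washer at (362,253). The caps bin is under the gap, so I'll take cap A now.

Request:
{"op": "send_rows", "data": {"series": [[[0,0,0],-8,-1],[[0,0,0],-8,-1],[[0,0,0],-8,-1],[[0,0,0],-8,-1],[[0,0,0],-8,-1],[[0,0,0],-8,-1],[[0,0,0],-8,-1],[[0,0,0],-8,-1],[[0,0,-30],-8,-1],[[0,10,-35],-8,-1],[[0,9,-35],-6,-1],[[0,0,0],0,-1]]}}

```text
clock: 10.6
eef_pos: [458.1, 214.8, 228.9]
eef_rot: [3.14, 0.007, 0.063]
wrist_force: [0.5, -0.6, 0.8]
finger_gap: 93.8
finger_force: 0.0
```

```bash
python3 - <<'E'
from h import *
a=camera("wrist");cv2.imwrite("pics/w3.png",a["color"])
spots(["cap1"],a)
s=read_state();print(s["clock"],s["eef_pos"],s["eef_rot"])
for r in regions_of("cap1",a):
    m=r["mask"].astype(np.uint8); c=cv2.findContours(m,0,1)[0]; c=max(c,key=cv2.contourArea)
    print(r["confidence"],cv2.minAreaRect(c))
E
```

```text
cap1 0.89 [276. 315.  -2.] px [164. 365.]
cap1 0.65 [470. 216.  20.] px [273. 191.]
cap1 0.61 [563. 212.  25.] px [286.  70.]
cap1 0.57 [311. 205.  -2.] px [273. 341.]
10.7 [459.692896   214.79143166 233.46127135] [3.14147921e+00 1.69062522e-04 6.78526444e-02]
0.86 ((155.5, 391.5), (23.0, 41.0), 90.0)
0.77 ((270.5, 328.0), (24.0, 61.0), 90.0)
0.69 ((292.2353820800781, 64.90702819824219), (51.21914291381836, 82.58602905273438), 37.7939453125)
0.68 ((270.5, 190.0), (68.0, 45.0), 90.0)
0.61 ((152.0, 34.5), (69.0, 80.0), 90.0)
```

Request:
{"op": "send_rows", "data": {"series": [[[11,1,-15],0,-1],[[0,0,-30],0,-1],[[0,0,-30],0,-1],[[0,0,-28],0,-1],[[0,0,0],0,1],[[0,0,0],0,1],[[0,0,0],0,1],[[0,0,0],0,1],[[0,0,0],0,1],[[0,0,0],0,1],[[0,0,0],0,1],[[0,0,0],0,1]], "squeeze": 45}}

```text
clock: 11.95
eef_pos: [470.4, 215.9, 129.7]
eef_rot: [-3.141, -0.0, 0.064]
wrist_force: [0.6, -2.0, 3.4]
finger_gap: 33.4
finger_force: 22.5
```

Request:
{"op": "send_rows", "data": {"series": [[[0,0,0],0,1],[[0,0,0],0,1],[[0,0,20],0,1],[[0,0,40],0,1],[[0,0,40],0,1],[[0,0,30],0,1]]}}

```text
clock: 12.55
eef_pos: [470.4, 215.8, 261.7]
eef_rot: [-3.141, -0.001, 0.064]
wrist_force: [0.2, -0.2, -2.4]
finger_gap: 33.3
finger_force: 45.0
```

Request:
{"op": "send_rows", "data": {"series": [[[-2,-30,0],-2,1],[[-2,-40,0],-2,1],[[-2,-40,0],0,1],[[-2,-40,0],0,1],[[-2,-40,0],0,1],[[-2,-40,0],0,1],[[-2,-40,0],0,1],[[-2,-40,0],0,1],[[-1,-40,0],0,1],[[0,-40,0],0,1],[[0,-30,0],0,1],[[0,-20,0],0,1]]}}

```text
clock: 13.75
eef_pos: [452.9, -226.2, 259.2]
eef_rot: [-3.141, 0.001, -0.007]
wrist_force: [0.0, 0.8, -2.1]
finger_gap: 33.1
finger_force: 45.0
```

```bash
python3 - <<'E'
from h import *
a=camera("wrist");cv2.imwrite("pics/w4.png",a["color"])
s=read_state();print(s["clock"],s["eef_pos"],s["eef_rot"],s["finger_gap"])
spots(["cap1","bin_caps","gap"],a)
E
```

```text
13.8 [ 452.95280713 -227.75672194  259.15805848] [ 3.14118286e+00  7.34327641e-04 -7.74607338e-03] 33.11883387668064
cap1 0.87 [ 452. -230.  148.] px [280. 250.]
cap1 0.22 [ 449. -254.   97.] px [312. 227.]
bin_caps 0.61 [ 450. -253.   31.] px [303. 204.]
gap 0.61 [ 452. -253.   96.] px [310. 224.]
```

View pics/w4.png

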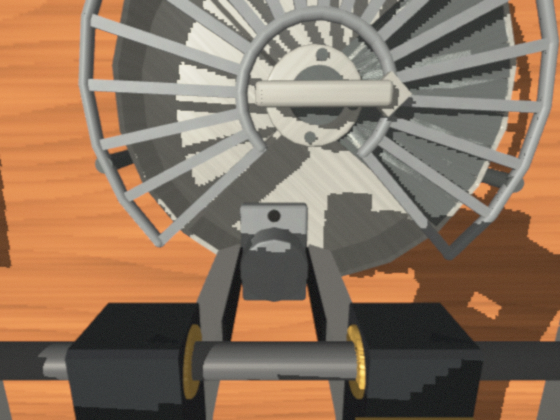

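The picture shows cap A held over the open caps bin at (275,250), clear of both gap edges. Lowering and releasing.

Request:
{"op": "send_rows", "data": {"series": [[[0,0,-35],0,1],[[0,0,-35],0,1],[[0,0,-25],0,1],[[0,0,-15],0,1],[[0,0,0],0,1],[[0,0,0],0,0.05],[[0,0,0],0,0.05],[[0,0,0],0,0.05],[[0,0,20],0,0.05],[[0,0,40],0,-1],[[0,0,45],0,-1]]}}

```text
clock: 15.05
eef_pos: [453.1, -223.9, 256.0]
eef_rot: [-3.141, 0.001, -0.006]
wrist_force: [0.5, -0.2, 0.6]
finger_gap: 57.6
finger_force: 0.0
```

Request:
{"op": "send_rows", "data": {"series": [[[6,30,20],8,-1],[[8,40,20],8,-1],[[8,40,20],8,-1],[[8,40,0],8,-1],[[8,40,0],8,-1],[[8,40,0],8,-1],[[8,40,0],8,-1],[[6,40,0],8,-1],[[4,40,0],8,-1],[[3,40,0],8,-1],[[0,30,0],8,-1],[[0,10,0],8,-1]]}}

```text
clock: 16.25
eef_pos: [520.0, 208.4, 315.2]
eef_rot: [3.141, -0.0, 1.678]
wrist_force: [0.3, -0.4, 0.5]
finger_gap: 94.3
finger_force: 0.0
```

Request:
{"op": "send_rows", "data": {"series": [[[10,0,0],8,-1],[[10,0,0],8,-1],[[10,0,0],8,-1],[[0,0,0],8,-1],[[0,0,0],8,-1],[[0,0,0],4,-1]]}}

```text
clock: 16.85
eef_pos: [550.4, 205.8, 315.4]
eef_rot: [3.141, 0.001, 2.443]
wrist_force: [-0.4, -0.2, 0.4]
finger_gap: 93.8
finger_force: 0.0
```

```bash
python3 - <<'E'
from h import *
a=camera("wrist");cv2.imwrite("pics/w5.png",a["color"])
s=read_state();print(s["clock"],s["eef_pos"],s["eef_rot"],s["finger_gap"])
spots(["cap1","gear1","washer1"],a)
for r in regions_of("cap1",a):
    m=r["mask"].astype(np.uint8); c=cv2.findContours(m,0,1)[0]; c=max(c,key=cv2.contourArea)
    print(r["confidence"],cv2.minAreaRect(c))
b=camera("scene");print("scene");spots(["cap1"],b)
E
```

```text
16.9 [550.37352398 205.80696854 315.35537545] [3.14078227e+00 5.23305378e-04 2.44556093e+00] 93.85823571342566
cap1 0.81 [562. 215.  22.] px [288. 190.]
cap1 0.75 [313. 204.   2.] px [117.   1.]
gear1 0.82 [580. 307.  17.] px [367. 146.]
gear1 0.43 [717. 129.  -2.] px [313. 322.]
washer1 0.62 [557. 114.  19.] px [215. 243.]
0.85 ((116.5, 18.5), (37.0, 47.0), 90.0)
0.74 ((284.4656982421875, 196.0023651123047), (53.39042282104492, 35.329872131347656), 86.05481719970703)
scene
cap1 0.8 [565. 207.  21.] px [321. 219.]
cap1 0.67 [ 457. -224.   32.] px [174. 301.]
cap1 0.53 [313. 203.  -4.] px [243. 195.]
cap1 0.44 [274. 315.  -0.] px [256. 172.]
cap1 0.44 [523. 520.   2.] px [363. 166.]
```

Request:
{"op": "send_rows", "data": {"series": [[[6,4,-20],2,-1],[[6,4,-35],0,-1],[[0,0,-35],0,-1],[[0,0,-35],0,-1],[[0,0,-35],0,-1],[[0,0,-25],0,-1],[[0,0,0],0,1],[[0,0,0],0,1],[[0,0,0],0,1],[[0,0,0],0,1],[[0,0,0],0,1],[[0,0,0],0,1]]}}

```text
clock: 18.4
eef_pos: [562.6, 213.8, 130.2]
eef_rot: [3.141, 0.0, 2.473]
wrist_force: [-0.6, 0.4, 0.1]
finger_gap: 49.4
finger_force: 0.0
```

Request:
{"op": "send_rows", "data": {"series": [[[0,0,0],0,1],[[0,0,0],0,1],[[0,0,0],0,1],[[0,0,0],0,1],[[0,0,0],0,1],[[0,0,20],0,1],[[0,0,40],0,1],[[0,0,40],0,1],[[0,0,30],0,1]]}}

```text
clock: 19.3
eef_pos: [562.5, 213.9, 261.9]
eef_rot: [3.14, 0.001, 2.473]
wrist_force: [0.0, -0.2, -1.8]
finger_gap: 33.0
finger_force: 45.0
```

Request:
{"op": "send_rows", "data": {"series": [[[-9,-30,0],4,1],[[-9,-40,0],4,1],[[-9,-40,0],4,1],[[-9,-40,0],4,1],[[-9,-40,0],4,1],[[-9,-40,0],4,1],[[-9,-40,0],4,1],[[-9,-40,0],4,1],[[-9,-40,0],4,1],[[-9,-40,0],2,1],[[-9,-40,0],0,1],[[-9,-40,0],0,1]]}}

```text
clock: 20.5
eef_pos: [453.8, -257.7, 259.5]
eef_rot: [3.141, 0.0, 3.136]
wrist_force: [-0.2, -0.7, -1.5]
finger_gap: 32.8
finger_force: 45.0
```

Request:
{"op": "send_rows", "data": {"series": [[[-1,-15,0],0,1],[[0,-13,0],0,1],[[0,0,0],0,1]]}}

```text
clock: 20.8
eef_pos: [453.6, -284.7, 259.4]
eef_rot: [3.141, -0.0, 3.135]
wrist_force: [0.7, 0.9, -1.5]
finger_gap: 32.9
finger_force: 45.0
```

Request:
{"op": "send_rows", "data": {"series": [[[0,-2,-35],0,1],[[0,0,-35],0,1],[[0,0,-20],0,1],[[0,0,-10],0,1],[[0,0,0],0,1],[[0,0,0],0,0.08],[[0,0,0],0,0.08],[[0,0,0],0,0.08],[[0,0,20],0,0.08],[[0,0,40],0,-1],[[0,0,45],0,-1]]}}

```text
clock: 21.9
eef_pos: [453.3, -286.0, 266.6]
eef_rot: [-3.142, 0.0, 3.136]
wrist_force: [0.3, -0.7, -0.2]
finger_gap: 55.9
finger_force: 0.0
```

```bash
python3 - <<'E'
from h import *
b=camera("scene");spots(["cap1","carousel","bin_caps","gear1","washer1"],b)
b=camera("top");cv2.imwrite("pics/t2.png",cv2.resize(b["color"][100:280,160:500],None,fx=2.3,fy=2.3,interpolation=cv2.INTER_CUBIC));print("top");spots(["cap1","gear1","washer1"],b)
print(read_state()["eef_pos"])
E
```

```text
cap1 0.76 [314. 205.   0.] px [244. 194.]
cap1 0.71 [ 455. -229.   30.] px [171. 302.]
cap1 0.68 [ 465. -287.   55.] px [153. 313.]
cap1 0.65 [522. 520.   4.] px [363. 165.]
cap1 0.58 [271. 316.  -2.] px [255. 172.]
carousel 0.72 [ 537. -254.   -3.] px [194. 337.]
carousel 0.23 [ 543. -341.   77.] px [161. 341.]
bin_caps 0.67 [ 453. -252.   27.] px [163. 309.]
bin_caps 0.58 [559. 119.  20.] px [301. 236.]
gear1 0.69 [583. 308.  19.] px [346. 203.]
washer1 0.78 [559. 117.  23.] px [300. 236.]
top
cap1 0.82 [527. 519.   3.] px [125. 207.]
cap1 0.6 [ 453. -219.   25.] px [404. 227.]
cap1 0.53 [ 471. -284.   54.] px [433. 218.]
cap1 0.53 [314. 210.   4.] px [241. 285.]
gear1 0.82 [580. 311.  19.] px [201. 185.]
gear1 0.62 [523. 215.  -1.] px [238. 206.]
washer1 0.79 [557. 114.  16.] px [275. 192.]
[ 453.33149612 -286.10409968  263.85886598]
```

View pics/t2.png

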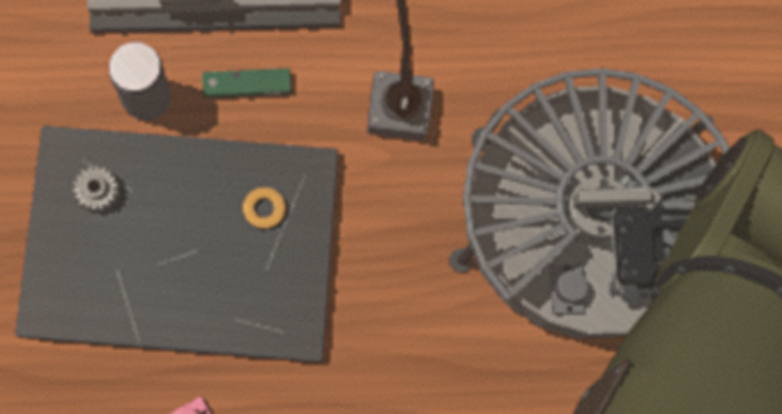

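The top picture shows cap A upright in the bin at (572,290). Cap B is hidden under the gripper and reads suspiciously high (z≈54). I'll check it from the wrist.

```bash
python3 - <<'E'
from h import *
a=camera("wrist");cv2.imwrite("pics/w6.png",a["color"]);spots(["cap1","bin_caps","blank"],a)
E
```

```text
cap1 0.92 [ 453. -224.   29.] px [343. 201.]
cap1 0.67 [ 466. -284.   55.] px [277. 223.]
bin_caps 0.66 [ 452. -227.   28.] px [340. 200.]
bin_caps 0.6 [ 449. -255.   33.] px [309. 197.]
blank 0.78 [ 538. -343.   79.] px [207. 314.]
```

View pics/w6.png

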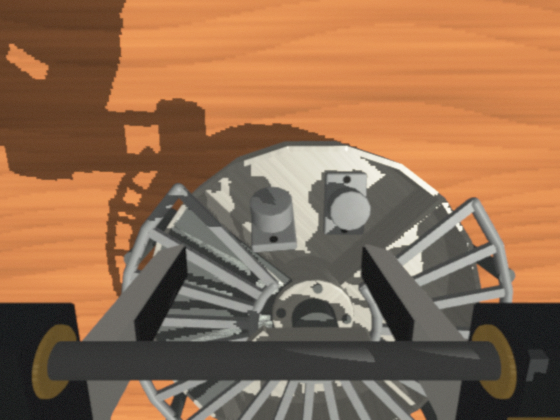

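Cap B sits tilted at (272,215), with its inner end caught on the sector wall at (274,242). I'll locate its boss, regrip it and set it further out.

```bash
python3 - <<'E'
from h import *
a=camera("wrist")
for uv,z in [((252,205),68),((292,205),68),((271,200),74),((254,250),76),((295,246),76),((326,215),35),((368,215),60)]: print(uv,ray(uv,z,a).round(0))
for P in [(452,-286,45),(452,-286,65),(452,-286,75)]: print(P,proj(P,a))
E
```

```text
(252, 205) [ 447. -304.   68.]
(292, 205) [ 447. -272.   68.]
(271, 200) [ 442. -289.   74.]
(254, 250) [ 482. -303.   76.]
(295, 246) [ 479. -270.   76.]
(326, 215) [ 465. -240.   35.]
(368, 215) [ 458. -209.   60.]
(452, -286, 45) [274.60957023 203.67704338]
(452, -286, 65) [274.68202999 209.74723267]
(452, -286, 75) [274.72197832 213.09383372]
```

Request:
{"op": "send_rows", "data": {"series": [[[-5,-2,0],0,-0.1],[[0,0,0],0,-0.1],[[0,0,0],0,-0.1],[[0,0,0],0,-0.1],[[0,0,-35],0,-0.1],[[0,0,-35],0,-0.1],[[0,0,-25],0,-0.1],[[0,0,-10],0,-0.1],[[0,0,0],0,-0.1]], "squeeze": 20}}

```text
clock: 23.55
eef_pos: [447.4, -287.2, 157.3]
eef_rot: [3.138, -0.005, 3.136]
wrist_force: [-5.7, 4.1, -5.0]
finger_gap: 51.7
finger_force: 3.5
```

Request:
{"op": "send_rows", "data": {"series": [[[0,0,0],0,1],[[0,0,0],0,1],[[0,0,0],0,1],[[0,0,0],0,1],[[0,0,0],0,1]]}}

```text
clock: 24.05
eef_pos: [448.6, -288.3, 159.9]
eef_rot: [-3.141, 0.001, 3.136]
wrist_force: [-0.3, -0.6, 1.0]
finger_gap: 33.5
finger_force: 19.8
```

Request:
{"op": "send_rows", "data": {"series": [[[0,0,0],0,1],[[0,0,0],0,1],[[0,0,25],0,1],[[0,0,35],0,1],[[0,0,35],0,1],[[0,0,0],0,1]], "squeeze": 45}}

```text
clock: 24.65
eef_pos: [449.3, -288.8, 258.9]
eef_rot: [-3.138, 0.005, 3.136]
wrist_force: [0.2, 0.2, -2.0]
finger_gap: 32.7
finger_force: 44.9
```

```bash
python3 - <<'E'
from h import *
print(read_state()["eef_pos"],read_state()["finger_gap"])
a=camera("wrist");cv2.imwrite("pics/w7.png",a["color"]);spots(["cap1"],a)
E
```

```text
[ 449.2686463  -288.75748692  258.91520233] 32.69487988410926
cap1 0.91 [ 453. -223.   27.] px [349. 205.]
cap1 0.66 [ 459. -284.  146.] px [284. 266.]
```

View pics/w7.png

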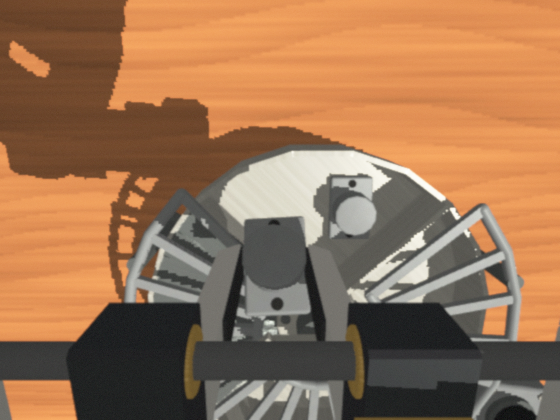

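Cap B is held again, slightly tilted at (275,265). The free area of the bin is outward at (280,190), so I'll move outward and toward the middle and set it down.

Request:
{"op": "send_rows", "data": {"series": [[[-9,14,0],0,1],[[0,0,-35],0,1],[[0,0,-35],0,1],[[0,0,-20],0,1],[[0,0,-8],0,1],[[0,0,0],0,1],[[0,0,0],0,0.08],[[0,0,0],0,0.08],[[0,0,0],0,0.08],[[0,0,20],0,0.08],[[0,0,40],0,0.08],[[0,0,45],0,0]]}}

```text
clock: 25.95
eef_pos: [438.9, -273.8, 261.9]
eef_rot: [3.14, -0.002, 3.136]
wrist_force: [1.0, -0.8, 0.6]
finger_gap: 46.3
finger_force: 0.0
```

```bash
python3 - <<'E'
from h import *
print(read_state()["eef_pos"],read_state()["finger_gap"])
a=camera("wrist");cv2.imwrite("pics/w8.png",a["color"]);spots(["cap1","blank"],a)
a=camera("scene");spots(["cap1","blank"],a)
E
```

```text
[ 438.90789014 -273.84285211  261.85816773] 46.330183225590545
cap1 0.9 [ 445. -270.   31.] px [278. 209.]
cap1 0.8 [ 452. -224.   27.] px [328. 215.]
cap1 0.74 [315. 203.  -1.] px [244. 195.]
cap1 0.68 [ 450. -274.   30.] px [154. 314.]
cap1 0.53 [522. 519.   4.] px [363. 165.]
cap1 0.52 [ 456. -227.   30.] px [172. 302.]
cap1 0.52 [270. 318.  -1.] px [255. 171.]
cap1 0.32 [ 535. -253.  126.] px [186. 293.]
blank 0.92 [ 544. -339.   77.] px [162. 340.]
```

View pics/w8.png

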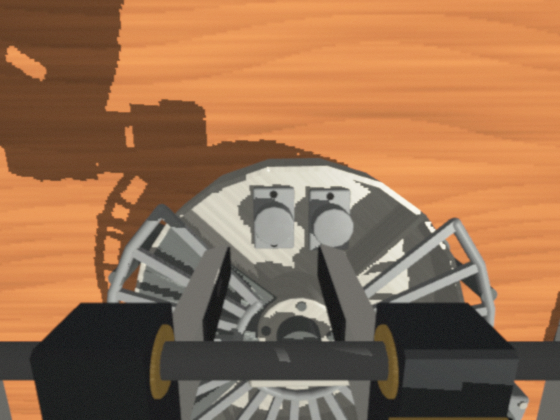

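Both caps now lie flat in the bin, at (272,215) and (330,217). Next I turn the carousel to the washers.

Request:
{"op": "send_rows", "data": {"series": [[[10,2,0],-8.2,-0.2],[[10,2,0],-8.2,-0.2],[[10,2,0],-8.2,-0.2],[[10,2,0],-8.2,-0.2],[[10,2,0],-8.2,-0.2],[[10,2,0],-8.2,-0.2],[[10,2,0],-8.2,-0.2],[[10,2,0],-8.2,-0.2],[[10,2,0],-8.2,-0.2],[[10,2,0],-8.2,-0.2],[[0,0,0],-8,-0.2],[[0,0,0],0,-0.2]], "squeeze": 30}}

```text
clock: 27.45
eef_pos: [539.3, -254.0, 259.8]
eef_rot: [-3.139, -0.001, 1.563]
wrist_force: [0.4, 0.4, -0.8]
finger_gap: 56.3
finger_force: 0.0
```

Request:
{"op": "send_rows", "data": {"series": [[[0,0,-30],0,-0.2],[[0,0,-29],0,-0.2],[[0,0,0],0,1],[[0,0,0],0,1],[[0,0,0],0,1],[[0,0,0],0,1],[[0,0,0],0,1],[[0,0,0],0,1],[[0,0,0],0,1],[[0,0,0],0,1]]}}

```text
clock: 28.45
eef_pos: [539.3, -254.3, 203.3]
eef_rot: [3.142, 0.0, 1.565]
wrist_force: [-4.2, 1.5, 6.0]
finger_gap: 14.1
finger_force: 30.0
```

Request:
{"op": "send_rows", "data": {"series": [[[0,0,0],4,1],[[0,0,0],8,1],[[0,0,0],8,1],[[0,0,0],8,1],[[0,0,0],8,1],[[0,0,0],8,1],[[0,0,0],8,1],[[0,0,0],8,1],[[0,0,0],8,1],[[0,0,0],8,1],[[0,0,0],8,1],[[0,0,0],6,1]]}}

```text
clock: 29.65
eef_pos: [539.4, -254.2, 203.3]
eef_rot: [-3.141, 0.0, -3.141]
wrist_force: [-4.2, 1.8, 5.1]
finger_gap: 13.7
finger_force: 30.0
```

Request:
{"op": "send_rows", "data": {"series": [[[0,0,0],0.5,1],[[0,0,0],0,-0.4],[[0,0,0],0,-0.4],[[0,0,0],0,-0.4],[[0,0,40],0,-0.4],[[0,0,40],0,-1],[[0,25,30],0,-1],[[0,35,0],0,-1],[[0,40,0],0,-1],[[0,40,0],0,-1],[[0,40,0],0,-1],[[0,40,0],0,-1]]}}

```text
clock: 30.85
eef_pos: [539.2, -32.6, 312.7]
eef_rot: [3.142, 0.0, -3.139]
wrist_force: [0.4, 0.4, 0.3]
finger_gap: 93.6
finger_force: 0.0
```

Request:
{"op": "send_rows", "data": {"series": [[[0,40,0],0,-1],[[0,40,0],0,-1],[[5,30,0],0,-1],[[5,20,0],0,-1],[[5,10,-20],0,-1],[[0,0,-30],0,-1],[[0,0,-20],0,-1],[[0,0,0],0,-1]]}}

```text
clock: 31.65
eef_pos: [553.6, 105.8, 240.0]
eef_rot: [-3.141, -0.005, -3.138]
wrist_force: [0.2, 0.8, -0.0]
finger_gap: 93.6
finger_force: 0.0
```

```bash
python3 - <<'E'
from h import *
print(read_state()["eef_pos"],read_state()["eef_rot"])
a=camera("wrist");spots(["washer1"],a)
a=camera("top");spots(["cap1","washer1","gear1","blank","bin_washers","bin_gears","bin_caps"],a)
a=camera("scene");print("scene");spots(["washer1","gear1","blank","bin_washers","bin_gears","bin_caps"],a)
E
```

```text
[553.63385264 105.81705618 240.02498373] [-3.14102448 -0.00462479 -3.13842676]
washer1 0.76 [561. 115.  22.] px [286. 215.]
washer1 0.23 [580. 307.  19.] px [502. 235.]
cap1 0.85 [315. 210.  -0.] px [241. 285.]
cap1 0.84 [528. 518.   5.] px [125. 206.]
cap1 0.72 [279. 319.   1.] px [198. 299.]
cap1 0.62 [ 561. -342.   26.] px [448. 185.]
cap1 0.61 [705. 252.  -1.] px [224. 141.]
cap1 0.44 [ 509. -333.   27.] px [447. 205.]
gear1 0.64 [578. 309.  18.] px [202. 185.]
blank 0.61 [ 625. -255.   75.] px [419. 157.]
bin_washers 0.96 [ 452. -255.   29.] px [419. 227.]
bin_gears 0.57 [ 540. -163.   25.] px [381. 195.]
bin_caps 0.59 [ 543. -341.   30.] px [449. 192.]
bin_caps 0.4 [ 452. -248.   92.] px [423. 223.]
scene
washer1 0.72 [558. 116.  22.] px [300. 236.]
washer1 0.5 [677. -52.  70.] px [304. 281.]
gear1 0.49 [585. 308.  18.] px [347. 203.]
gear1 0.34 [ 558. -340.   30.] px [170. 360.]
blank 0.72 [ 631. -251.   78.] px [227. 330.]
blank 0.28 [ 452. -251.   98.] px [158. 285.]
bin_washers 0.58 [ 450. -256.   31.] px [161. 309.]
bin_washers 0.42 [519. 211.   1.] px [307. 218.]
bin_gears 0.83 [ 540. -166.   28.] px [221. 301.]
```

Request:
{"op": "send_rows", "data": {"series": [[[6,9,-20],0,-1],[[0,0,-35],0,-1],[[0,0,-35],0,-1],[[0,0,-20],0,-1],[[0,0,-11],0,-1],[[0,0,0],0,-1],[[0,0,0],0,1],[[0,0,0],0,1],[[0,0,0],0,1],[[0,0,0],0,1],[[0,0,0],0,1],[[0,0,0],0,1]], "squeeze": 45}}

```text
clock: 33.7
eef_pos: [560.4, 114.8, 121.8]
eef_rot: [-3.142, 0.0, -3.138]
wrist_force: [-0.2, 0.3, -0.4]
finger_gap: 49.3
finger_force: 0.0
```

Request:
{"op": "send_rows", "data": {"series": [[[0,0,0],0,1],[[0,0,0],0,1],[[0,0,0],0,1],[[0,0,20],0,1],[[0,0,40],0,1],[[0,0,40],0,1],[[0,0,35],0,1]]}}

```text
clock: 34.4
eef_pos: [560.3, 114.8, 258.5]
eef_rot: [3.142, 0.0, -3.138]
wrist_force: [0.4, 0.3, 0.0]
finger_gap: 46.5
finger_force: 45.0
```

Request:
{"op": "send_rows", "data": {"series": [[[-8,-28,0],0,1],[[-11,-37,0],0,1],[[-11,-37,0],0,1],[[-11,-37,0],0,1],[[-11,-37,0],0,1],[[-11,-37,0],0,1],[[-11,-37,0],0,1],[[-11,-37,0],0,1],[[-11,-37,0],0,1],[[-8,-28,0],0,1],[[-4,-17,0],0,1],[[0,0,0],0,1]]}}

```text
clock: 35.6
eef_pos: [451.8, -255.8, 256.3]
eef_rot: [3.142, -0.0, -3.141]
wrist_force: [0.1, 0.0, -1.2]
finger_gap: 46.1
finger_force: 45.0
```

Request:
{"op": "send_rows", "data": {"series": [[[0,0,-35],0,1],[[0,0,-35],0,1],[[0,0,-25],0,1],[[0,0,-15],0,1],[[0,0,0],0,1],[[0,0,0],0,-0.3],[[0,0,0],0,-0.3],[[0,0,0],0,-0.3],[[0,0,20],0,-0.3],[[0,0,40],0,-0.3],[[0,0,45],0,-0.3]]}}

```text
clock: 36.7
eef_pos: [452.0, -254.0, 252.9]
eef_rot: [3.141, -0.001, -3.138]
wrist_force: [-0.3, -0.8, 1.2]
finger_gap: 60.9
finger_force: 0.0
```

```bash
python3 - <<'E'
from h import *
print(read_state()["eef_pos"],read_state()["eef_rot"])
a=camera("wrist");cv2.imwrite("pics/w9.png",a["color"]);spots(["washer1"],a)
a=camera("scene");spots(["washer1","gear1"],a)
E
```

```text
[ 452.04387412 -253.95075966  252.86045829] [ 3.14089984e+00 -1.07588756e-03 -3.13849036e+00]
washer1 0.8 [ 450. -256.   29.] px [272. 202.]
washer1 0.59 [ 454. -250.   30.] px [164. 308.]
gear1 0.81 [583. 309.  20.] px [347. 202.]
gear1 0.54 [715. 135.   0.] px [359. 263.]
```

Washer is in its bin. Unwinding the wrist to yaw 0 and turning on to the gears.

Request:
{"op": "send_rows", "data": {"series": [[[8,0,0],-8.5,-0.2],[[8,0,0],-8.5,-0.2],[[8,0,0],-8.5,-0.2],[[8,0,0],-8.5,-0.2],[[8,0,0],-8.5,-0.2],[[8,0,0],-8.5,-0.2],[[8,0,0],-8.5,-0.2],[[8,0,0],-8.5,-0.2],[[8,0,0],-8.5,-0.2],[[8,0,0],-8.5,-0.2],[[7.4,-0.2,0],-8.5,-0.2]], "squeeze": 30}}

```text
clock: 38.05
eef_pos: [539.9, -254.2, 249.9]
eef_rot: [-3.139, -0.001, 1.507]
wrist_force: [-0.0, -0.2, -0.4]
finger_gap: 56.4
finger_force: 0.0
```

Request:
{"op": "send_rows", "data": {"series": [[[0,0,0],-8.5,-0.2],[[0,0,0],-8.5,-0.2],[[0,0,0],-8.5,-0.2],[[0,0,0],-8.5,-0.2],[[0,0,0],-8.5,-0.2],[[0,0,0],-8.5,-0.2],[[0,0,0],-8.5,-0.2],[[0,0,0],-8.5,-0.2],[[0,0,0],-8.5,-0.2],[[0,0,0],-8.5,-0.2],[[0,0,0],0,-0.2]]}}

```text
clock: 39.15
eef_pos: [539.5, -254.3, 250.1]
eef_rot: [-3.14, 0.002, 0.027]
wrist_force: [-0.6, -0.4, -0.2]
finger_gap: 56.3
finger_force: 0.0
```

Request:
{"op": "send_rows", "data": {"series": [[[0,0,-27],-1,-0.2],[[0,0,-20],0,-0.2],[[0,0,0],0,1],[[0,0,0],0,1],[[0,0,0],0,1],[[0,0,0],0,1],[[0,0,0],0,1],[[0,0,0],0,1],[[0,0,0],0,1],[[0,0,0],0,1]]}}

```text
clock: 40.15
eef_pos: [539.9, -254.2, 205.1]
eef_rot: [-3.142, -0.0, 0.012]
wrist_force: [-1.2, 3.1, 6.5]
finger_gap: 13.6
finger_force: 30.0
```

Request:
{"op": "send_rows", "data": {"series": [[[0,0,0],4,1],[[0,0,0],8,1],[[0,0,0],8,1],[[0,0,0],8,1],[[0,0,0],8,1],[[0,0,0],8,1],[[0,0,0],8,1],[[0,0,0],8,1],[[0,0,0],8,1],[[0,0,0],8,1],[[0,0,0],8,1],[[0,0,0],5.5,1]]}}

```text
clock: 41.35
eef_pos: [539.5, -253.8, 205.1]
eef_rot: [-3.14, -0.001, 1.58]
wrist_force: [-7.8, 7.8, 10.9]
finger_gap: 14.1
finger_force: 30.0
```

Request:
{"op": "send_rows", "data": {"series": [[[0,0,0],0,1],[[0,0,0],0,-0.4],[[0,0,0],0,-0.4],[[0,0,0],0,-0.4],[[0,0,40],0,-0.4],[[0,0,40],0,-1],[[0,25,30],0,-1],[[0,35,0],0,-1],[[0,40,0],0,-1],[[0,40,0],0,-1],[[0,40,0],0,-1],[[0,40,0],0,-1]]}}

```text
clock: 42.55
eef_pos: [539.6, -32.9, 314.7]
eef_rot: [3.141, 0.0, 1.574]
wrist_force: [1.0, 1.1, -0.0]
finger_gap: 93.9
finger_force: 0.0
```

Request:
{"op": "send_rows", "data": {"series": [[[5,40,0],0,-1],[[5,40,0],0,-1],[[5,40,0],0,-1],[[5,40,0],0,-1],[[5,40,0],0,-1],[[5,40,0],0,-1],[[5,40,0],0,-1],[[5,30,0],0,-1],[[2,15,-20],0,-1],[[0,0,-30],0,-1],[[0,0,-20],0,-1],[[0,0,0],0,-1]]}}

```text
clock: 43.75
eef_pos: [581.2, 290.4, 241.4]
eef_rot: [-3.137, 0.002, 1.574]
wrist_force: [-0.7, -0.0, -1.1]
finger_gap: 94.1
finger_force: 0.0
```

```bash
python3 - <<'E'
from h import *
print(read_state()["eef_pos"],read_state()["eef_rot"])
a=camera("wrist");cv2.imwrite("pics/w10.png",a["color"]);spots(["gear1"],a)
a=camera("top");spots(["gear1","blank","bin_washers","bin_gears","bin_caps","washer1"],a)
E
```

```text
[581.16757345 290.35589532 241.43545756] [-3.13689615e+00  2.11888460e-03  1.57405747e+00]
gear1 0.84 [580. 304.  17.] px [275. 186.]
blank 0.9 [ 537. -164.   72.] px [385. 192.]
blank 0.22 [ 628. -234.   32.] px [406. 161.]
bin_washers 0.76 [ 543. -339.   28.] px [448. 192.]
bin_gears 0.82 [ 453. -253.   27.] px [418. 226.]
bin_caps 0.56 [ 631. -251.   27.] px [412. 160.]
washer1 0.49 [ 541. -342.   30.] px [449. 192.]
```

Request:
{"op": "send_rows", "data": {"series": [[[-1,14,-20],0,-1],[[0,0,-35],0,-1],[[0,0,-35],0,-1],[[0,0,-20],0,-1],[[0,0,-10],0,-1],[[0,0,0],0,-1],[[0,0,0],0,1],[[0,0,0],0,1],[[0,0,0],0,1],[[0,0,0],0,1],[[0,0,0],0,1],[[0,0,0],0,1]], "squeeze": 50}}

```text
clock: 45.4
eef_pos: [581.0, 304.6, 124.9]
eef_rot: [3.141, -0.0, 1.574]
wrist_force: [-1.9, 0.2, 1.6]
finger_gap: 49.5
finger_force: 20.4
```

Request:
{"op": "send_rows", "data": {"series": [[[0,0,0],0,1],[[0,0,0],0,1],[[0,0,0],0,1],[[0,0,20],0,1],[[0,0,40],0,1],[[0,0,40],0,1],[[0,0,35],0,1]]}}

```text
clock: 46.1
eef_pos: [580.5, 304.5, 261.0]
eef_rot: [-3.141, 0.0, 1.574]
wrist_force: [0.1, 0.0, -2.6]
finger_gap: 49.2
finger_force: 50.0
```

Request:
{"op": "send_rows", "data": {"series": [[[-7,-30,0],0,1],[[-9,-40,0],-8,1],[[-9,-40,0],-8,1],[[-9,-40,0],-8,1],[[-9,-40,0],-8,1],[[-9,-40,0],-8,1],[[-9,-40,0],-8,1],[[-9,-40,0],-8,1],[[-9,-40,0],-8,1],[[-9,-40,0],-8,1],[[-9,-40,0],-8,1],[[-9,-40,0],-8,1]]}}

```text
clock: 47.3
eef_pos: [473.9, -166.8, 259.2]
eef_rot: [-3.141, 0.001, 0.032]
wrist_force: [0.2, -0.2, -3.6]
finger_gap: 48.6
finger_force: 50.0
```

Request:
{"op": "send_rows", "data": {"series": [[[-9,-40,0],-2,1],[[-9,-30,0],0,1],[[-4,-19,0],0,1],[[0,0,0],0,1]]}}

```text
clock: 47.7
eef_pos: [451.9, -256.1, 259.0]
eef_rot: [-3.141, 0.001, 0.001]
wrist_force: [-0.3, 1.3, -2.8]
finger_gap: 48.9
finger_force: 50.0
```

Request:
{"op": "send_rows", "data": {"series": [[[0,0,-35],0,1],[[0,0,-35],0,1],[[0,0,-25],0,1],[[0,0,-15],0,1],[[0,0,0],0,1],[[0,0,0],0,-0.4],[[0,0,0],0,-0.4],[[0,0,0],0,-0.4],[[0,0,20],0,-0.4],[[0,0,40],0,-0.4],[[0,0,45],0,-0.4]]}}

```text
clock: 48.8
eef_pos: [452.5, -254.1, 256.0]
eef_rot: [-3.141, 0.001, 0.003]
wrist_force: [0.0, -0.5, -0.7]
finger_gap: 65.9
finger_force: 0.0
```

```bash
python3 - <<'E'
from h import *
print(read_state()["eef_pos"],read_state()["eef_rot"])
a=camera("wrist");cv2.imwrite("pics/w11.png",a["color"]);spots(["gear1"],a)
a=camera("scene");cv2.imwrite("pics/s2.png",a["color"]);spots(["gear1","washer1","cap1"],a)
E
```

```text
[ 452.48188616 -254.14059603  255.96535558] [-3.14095890e+00  8.78794009e-04  3.13793999e-03]
gear1 0.91 [ 454. -256.   27.] px [276. 199.]
gear1 0.69 [ 539. -343.   30.] px [382.  98.]
gear1 0.69 [ 533. -254.  125.] px [186. 293.]
gear1 0.55 [ 538. -255.   -1.] px [194. 337.]
gear1 0.53 [ 457. -252.   28.] px [165. 310.]
washer1 0.65 [ 540. -338.   31.] px [164. 355.]
washer1 0.35 [714. 134.   0.] px [359. 263.]
cap1 0.86 [ 626. -285.   29.] px [216. 357.]
cap1 0.7 [314. 205.  -1.] px [244. 194.]
cap1 0.7 [526. 519.   2.] px [364. 166.]
cap1 0.63 [275. 317.   1.] px [256. 171.]
cap1 0.6 [ 625. -233.   30.] px [232. 339.]
```

View pics/w11.png

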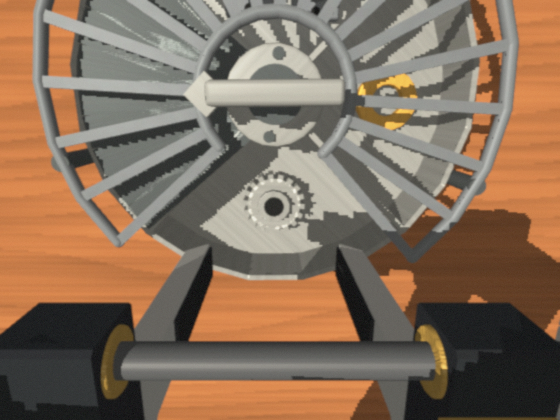

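The picture shows the gear flat in its bin at (274,206), the washer at (386,100), and the bar square with its point to the left. Now the final turn, to bring the blank under the gap.

Request:
{"op": "send_rows", "data": {"series": [[[10,0,0],8.2,-0.2],[[10,0,0],8.2,-0.2],[[10,0,0],8.2,-0.2],[[10,0,0],8.2,-0.2],[[10,0,0],8.2,-0.2],[[10,0,0],8.2,-0.2],[[10,0,0],8.2,-0.2],[[10,0,0],8.2,-0.2],[[7,0,0],8.2,-0.2],[[0,0,0],8.2,-0.2],[[0,0,0],7.8,-0.2],[[0,0,0],0,-0.2]], "squeeze": 30}}

```text
clock: 50.3
eef_pos: [539.6, -254.3, 253.2]
eef_rot: [-3.14, -0.001, 1.573]
wrist_force: [0.4, -0.7, 0.6]
finger_gap: 56.4
finger_force: 0.0
```

Request:
{"op": "send_rows", "data": {"series": [[[0,0,-30],0,-0.2],[[0,0,-22],0,-0.2],[[0,0,0],0,1],[[0,0,0],0,1],[[0,0,0],0,1],[[0,0,0],0,1],[[0,0,0],0,1],[[0,0,0],0,1],[[0,0,0],0,1],[[0,0,0],0,1]]}}

```text
clock: 51.3
eef_pos: [539.4, -254.5, 203.2]
eef_rot: [-3.141, 0.0, 1.57]
wrist_force: [-6.1, 0.3, 5.4]
finger_gap: 13.2
finger_force: 30.0
```

Request:
{"op": "send_rows", "data": {"series": [[[0,0,0],4,1],[[0,0,0],8,1],[[0,0,0],8,1],[[0,0,0],8,1],[[0,0,0],8,1],[[0,0,0],8,1],[[0,0,0],8,1],[[0,0,0],8,1],[[0,0,0],8,1],[[0,0,0],8,1],[[0,0,0],8,1],[[0,0,0],6,1]]}}

```text
clock: 52.5
eef_pos: [539.7, -254.2, 203.2]
eef_rot: [3.141, -0.0, -3.136]
wrist_force: [-5.2, 2.2, 4.6]
finger_gap: 13.8
finger_force: 30.0
```

Request:
{"op": "send_rows", "data": {"series": [[[0,0,0],0,1],[[0,0,0],0,-0.4],[[0,0,0],0,-0.4],[[0,0,0],0,-0.4],[[0,0,40],0,-0.4],[[0,0,40],0,-1],[[0,0,20],0,-1],[[-40,0,0],0,-1],[[-40,0,0],0,-1],[[0,0,0],0,-1]]}}

```text
clock: 53.5
eef_pos: [456.9, -254.3, 302.8]
eef_rot: [3.142, -0.001, 3.139]
wrist_force: [0.1, 1.1, 0.4]
finger_gap: 82.0
finger_force: 0.0
```

```bash
python3 - <<'E'
from h import *
print(read_state()["eef_pos"],read_state()["eef_rot"])
a=camera("wrist");cv2.imwrite("pics/w12.png",a["color"]);spots(["blank","bar","gap","carousel"],a)
a=camera("scene");spots(["gear1","washer1","cap1","blank","bin_caps","bin_gears","bin_washers"],a)
E
```

```text
[ 456.92743429 -254.30700567  302.81112239] [ 3.14151118e+00 -6.76119800e-04  3.13937926e+00]
blank 0.86 [ 448. -257.   78.] px [271. 194.]
bar 0.92 [ 539. -256.  118.] px [273. 312.]
gap 0.7 [ 452. -251.   97.] px [279. 204.]
gap 0.61 [ 540. -258.  122.] px [270. 315.]
carousel 0.71 [ 540. -254.   -2.] px [275. 257.]
gear1 0.54 [ 539. -340.   29.] px [163. 356.]
washer1 0.67 [ 597. -270.   32.] px [209. 345.]
washer1 0.66 [ 538. -164.   29.] px [221. 300.]
cap1 0.74 [314. 202.  -2.] px [243. 195.]
cap1 0.6 [ 517. -166.   29.] px [213. 297.]
cap1 0.58 [ 571. -170.   29.] px [231. 308.]
cap1 0.55 [273. 316.   0.] px [256. 172.]
cap1 0.49 [525. 519.   2.] px [363. 166.]
blank 0.69 [ 455. -254.   79.] px [159. 293.]
bin_caps 0.57 [ 535. -163.   31.] px [220. 299.]
bin_gears 0.98 [ 542. -344.   29.] px [163. 358.]
bin_washers 0.98 [ 626. -259.   27.] px [225. 349.]
bin_washers 0.48 [698. 252.   1.] px [375. 234.]
```

View pics/w12.png

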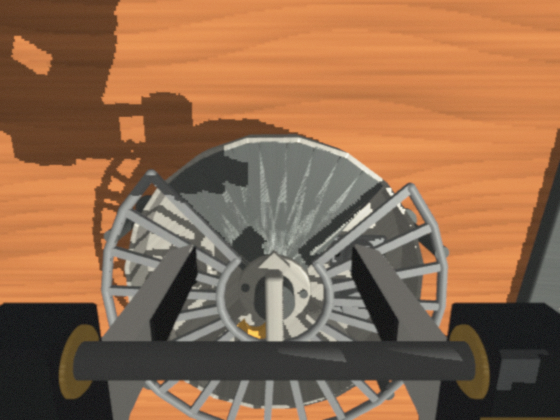

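The picture shows the blank plate filling the gap around (275,195), with the bar's point at (273,258). I'll measure how square it is against the gap's edge bars.

```bash
python3 - <<'E'
from h import *
a=camera("wrist")
ax=np.array([539.3,-254.3])
g=cv2.cvtColor(a["color"],cv2.COLOR_BGR2GRAY)
for uv in [(152,176),(411,186),(236,263),(311,263)]:
    p=ray(uv,95,a)[:2]-ax; print(uv,np.degrees(np.arctan2(p[1],p[0]))%360,np.hypot(*p))
p=ray((273,258),135,a);q=ray((274,338),135,a);print(p,q,np.degrees(np.arctan2(*(p-q)[1::-1]))%360)
c=cv2.resize(a["color"][120:350,90:460],None,fx=2.1,fy=2.1,interpolation=cv2.INTER_CUBIC);cv2.imwrite("pics/c12.png",c)
b=camera("scene");[spots(["switch_grip"],x) for x in (a,b,camera("top"))]
E
```

```text
(152, 176) 222.88931896201913 145.76380318275852
(411, 186) 131.5268344326081 148.61842618802768
(236, 263) 227.26829268130436 45.36379883585787
(311, 263) 134.28939634402823 44.0603413498077
[ 487.10388244 -255.5488978   135.        ] [ 555.23745258 -254.79804978  135.        ] 180.63138744750717
switch_grip 0.96 [678. -48.  68.] px [305. 281.]
switch_grip 0.63 [ 520. -169.   31.] px [213. 297.]
switch_grip 0.77 [679. -48.  68.] px [336. 140.]
```

View pics/c12.png

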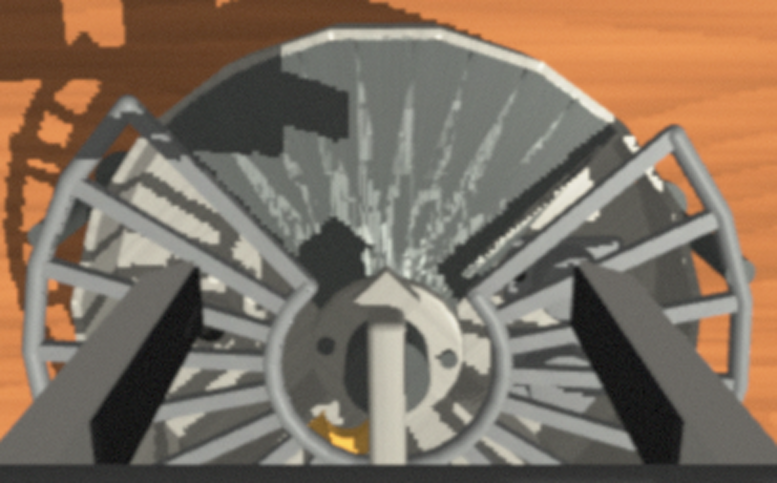

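The gap itself isn't centred at 180°. Its edge bars bisect to about 176° in this picture, and both the earlier wrist picture and the gap spot readings agree. An open wedge shows at crop (530,220). I'll turn the drum back by about 4°.

Request:
{"op": "send_rows", "data": {"series": [[[30,0,0],0,-0.2],[[30,0,0],0,-0.2],[[22.5,0,0],0,-0.2],[[0,0,-35],0,-0.2],[[0,0,-35],0,-0.2],[[0,0,-29],0,-0.2],[[0,0,0],0,1],[[0,0,0],0,1],[[0,0,0],0,1],[[0,0,0],0,1],[[0,0,0],0,1],[[0,0,0],0,1]]}}

```text
clock: 55.65
eef_pos: [542.5, -254.2, 204.4]
eef_rot: [3.141, 0.001, 3.141]
wrist_force: [0.3, -2.1, 4.3]
finger_gap: 13.4
finger_force: 30.0
```

Request:
{"op": "send_rows", "data": {"series": [[[0,0,0],0,1],[[0,0,0],0,1],[[0,0,0],-2,1],[[0,0,0],-2,1],[[0,0,0],0,1],[[0,0,0],0,1]]}}

```text
clock: 56.25
eef_pos: [542.5, -254.4, 204.4]
eef_rot: [-3.141, 0.001, 3.071]
wrist_force: [-1.6, 1.4, 5.7]
finger_gap: 13.7
finger_force: 30.0
```

Request:
{"op": "send_rows", "data": {"series": [[[0,0,0],0,-0.4],[[0,0,0],0,-0.4],[[0,0,0],0,-0.4],[[0,0,40],0,-0.4],[[0,0,40],0,-1],[[0,0,20],0,-1],[[-40,0,0],0,-1],[[-40,0,0],0,-1],[[0,0,0],0,-1]]}}

```text
clock: 57.15
eef_pos: [459.4, -254.3, 303.7]
eef_rot: [3.142, -0.001, 3.07]
wrist_force: [0.4, 0.1, 0.9]
finger_gap: 82.5
finger_force: 0.0
```

```bash
python3 - <<'E'
from h import *
print(read_state()["eef_pos"],read_state()["eef_rot"])
a=camera("wrist");spots(["blank","bar","gap"],a)
cv2.imwrite("pics/w13.png",a["color"])
c=cv2.resize(a["color"][120:350,90:460],None,fx=2.1,fy=2.1,interpolation=cv2.INTER_CUBIC);cv2.imwrite("pics/c13.png",c)
E
```

```text
[ 459.36768612 -254.30873088  303.72382932] [ 3.14150412e+00 -9.58561756e-04  3.07007544e+00]
blank 0.8 [ 451. -250.   80.] px [279. 194.]
bar 0.71 [ 538. -260.  121.] px [275. 310.]
gap 0.74 [ 449. -253.   97.] px [275. 197.]
```

View pics/c13.png

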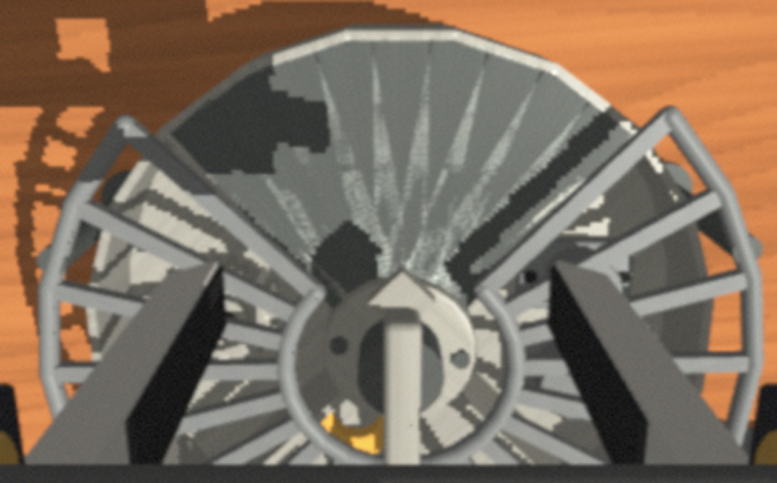

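The picture is now symmetric: gap edges at crop (125,120) and (672,112), the bar's point at (403,270) midway, and the plate fills the gap. Next, the switch.

Request:
{"op": "send_rows", "data": {"series": [[[30,30,0],0,-1],[[35,33,0],0,-1],[[35,33,0],0,-1],[[35,33,0],0,-1],[[35,33,0],0,-1],[[30,27,0],0,-1],[[15,15,0],0,-1],[[4,2,0],0,-1],[[0,0,0],0,-1]]}}

```text
clock: 58.25
eef_pos: [681.7, -48.1, 302.7]
eef_rot: [-3.142, -0.001, 3.072]
wrist_force: [0.0, -0.7, 0.0]
finger_gap: 93.9
finger_force: 0.0
```

```bash
python3 - <<'E'
from h import *
print(read_state()["eef_pos"],read_state()["eef_rot"])
a=camera("wrist");spots(["switch_grip"],a);cv2.imwrite("pics/w14.png",a["color"])
E
```

```text
[681.74930549 -48.06775055 302.67703561] [-3.14150724e+00 -1.00698065e-03  3.07247656e+00]
switch_grip 0.72 [678. -49.  63.] px [273. 196.]
```

View pics/w14.png

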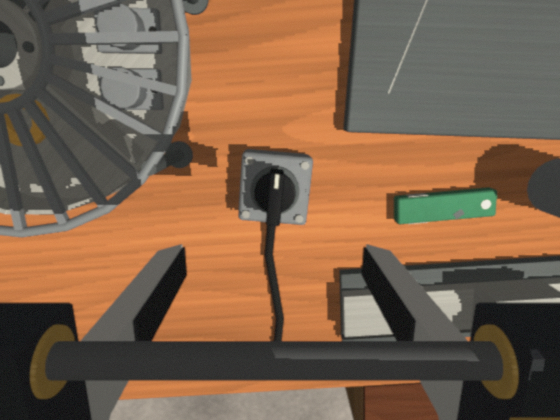

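The picture shows the switch at (275,190) with a white pointer mark at about (277,181). The grip is black on black, so I'll read its direction numerically.

```bash
python3 - <<'E'
from h import *
a=cv2.imread("pics/w14.png");g=cv2.cvtColor(a,cv2.COLOR_BGR2GRAY)
for v in range(162,224,2): print(v,' '.join('%3d'%x for x in g[v,246:306:2]))
E
```

```text
162 152 100  84  81  70  71  71  71  73  85 135 137 135 143 149 151 149 150 150 151 150 146 148 150 149 149 150 138 141 170
164 134  99  81  75  67  65  69  66  67  70  75  71  72 118 137 140 140 148 149 151 149 149 148 148 148 151 144 113 177 187
166  76  67  65  69  70  66  67  67  69  71  68  63  56  56  57  62  74 118 134 146 149 148 149 152 151 151 150 137 181 187
168  77  71  65  71  70  68  71  67  67  59  48  50  47  32  38  43  76  89  90 100 120 146 150 152 154 153 152 153 165 182
170  76  68  68  71  69  67  68  63  48  50  48  50  30  10  16  23  23  27  45  91  99 106 136 150 153 152 154 151 151 154
172  76  69  71  68  71  67  58  49  49  47  46  37  21  19  15  19  15  16  17  85 101 101 100 136 152 153 152 152 151 151
174  77  68  67  66  70  59  49  49  44  36  29  19  18  28  62 143 117  42  24  47  88 102 104  99 137 149 153 151 150 149
176  80  69  68  70  62  47  49  46  28  20  19  19  26  34  90 216 195  63  42  33  43  88 102 101 114 147 151 151 149 151
178  96  68  68  68  52  49  47  27  25  24  20  19  32  32 105 226 184  60  44  40  43  42  79 104 106 133 
[... 2043 characters left out ...]
  63  32  35  37  39  44  47  47  87 111 137 145 150 150 148 147 150 153 150 151
214 179 175 150 147 147 148 145 145 145 143  94  36  33  40  42  45  43  72 139 144 149 149 147 150 141 104 114 136 150 148
216 178 172 147 147 148 146 147 146 147 145  94  33  38  39  40  42  45  80 146 147 149 149 149 144 100 132 168 176 157 150
218 152 146 139 143 147 147 146 147 144 141  81  31  37  35  43  43  44  87 143 149 147 148 148 140  96 166 179 181 178 153
220 140 132 138 139 142 135 132 131 129 127  67  33  37  40  43  44  43  97 144 145 145 146 147 146 138 171 182 182 175 151
222 158 157 160 160 156 153 152 112  85  86  42  34  36  41  38  42  41  94 128 131 134 133 137 140 138 148 164 163 153 147
```

The mark and the grip's edge tilt about 4.7° clockwise in the image, matching the housing, so the grip axis is at about 171°.

Request:
{"op": "send_rows", "data": {"series": [[[-3.4,0,0],-4.7,-0.2],[[0,0,-35],0,-0.2],[[0,0,-35],0,-0.2],[[0,0,-35],0,-0.2],[[0,0,-30],0,-0.2],[[0,0,-20],0,-0.2],[[0,0,0],0,-0.2]], "squeeze": 40}}

```text
clock: 59.05
eef_pos: [676.5, -49.4, 146.0]
eef_rot: [-3.141, -0.005, 2.988]
wrist_force: [-0.1, -0.4, -0.5]
finger_gap: 56.4
finger_force: 0.0
```

Request:
{"op": "send_rows", "data": {"series": [[[0,0,0],0,1],[[0,0,0],0,1],[[0,0,0],0,1],[[0,0,0],0,1],[[0,0,0],0,1],[[0,0,0],0,1],[[0,0,0],0,1],[[0,0,0],0,1]]}}

```text
clock: 59.85
eef_pos: [678.1, -47.3, 149.0]
eef_rot: [3.14, 0.0, 2.99]
wrist_force: [0.9, 7.0, 1.4]
finger_gap: 12.7
finger_force: 40.0
```

Request:
{"op": "send_rows", "data": {"series": [[[0,-0.5,0],-4,1],[[0,0,0],-8,1],[[0,0,0],-8,1],[[0,0,0],-8,1],[[0,0,0],-8,1],[[0,0,0],-8,1],[[0,0,0],-8,1],[[0,0,0],-8,1]]}}

```text
clock: 60.65
eef_pos: [678.6, -46.7, 149.0]
eef_rot: [3.138, -0.002, 1.938]
wrist_force: [7.7, 13.6, -1.2]
finger_gap: 12.7
finger_force: 40.0
```

```bash
python3 -c "
from cell import *
s=read_state();print(s['eef_rot'],s['wrist_force'],s['moment'],s['finger_gap'],s['effort'][5])"
```

```text
[ 3.13836850e+00 -1.75872912e-03  1.93800662e+00] [ 7.70893916 13.64729044 -1.24333241] [ 2.47344253 -1.36105126  0.24326055] 12.689372763814672 -2.712539881467819
```

Request:
{"op": "send_rows", "data": {"series": [[[0.4,0.8,0],-4,1],[[0,0,0],-4,1],[[0,0,0],0,1]]}}

```text
clock: 60.95
eef_pos: [678.9, -46.5, 149.0]
eef_rot: [3.139, -0.001, 1.801]
wrist_force: [4.5, 9.9, 0.2]
finger_gap: 12.8
finger_force: 40.0
```

```bash
python3 -c "
from cell import *
s=read_state();print(s['eef_rot'],s['wrist_force'],s['moment'],s['finger_gap'],s['effort'][5])"
```

```text
[ 3.13940051e+00 -1.46726029e-03  1.80130375e+00] [4.46918858 9.85076315 0.22097634] [ 1.72089498 -0.87478655  0.21545833] 12.753993689688768 1.3783180341124535
```

Request:
{"op": "send_rows", "data": {"series": [[[0,0.5,0],-1,1],[[0,0,0],-1,1],[[0,0,0],0,1]]}}

```text
clock: 61.25
eef_pos: [678.9, -46.4, 149.0]
eef_rot: [3.139, -0.001, 1.768]
wrist_force: [4.6, 7.9, -1.4]
finger_gap: 12.7
finger_force: 40.1
```

```bash
python3 -c "
from cell import *
s=read_state();print(s['eef_rot'],s['wrist_force'],s['moment'],s['finger_gap'],s['effort'][5])"
```

```text
[ 3.13937884e+00 -9.37626053e-04  1.76824466e+00] [ 4.55859072  7.94713057 -1.37349224] [ 1.28966598 -0.9330599   0.31506425] 12.655633775499629 0.6572785042226315
```

Request:
{"op": "send_rows", "data": {"series": [[[0,0,0],-1.5,1],[[0,0,0],-1.5,1],[[0,0,0],0,1]]}}

```text
clock: 61.55
eef_pos: [678.9, -46.4, 149.0]
eef_rot: [3.139, -0.001, 1.716]
wrist_force: [5.6, 7.1, -0.6]
finger_gap: 12.9
finger_force: 41.0
```

```bash
python3 -c "
from cell import *
s=read_state();print(s['eef_rot'],s['wrist_force'],s['moment'],s['finger_gap'],s['effort'][5])"
```

```text
[ 3.13943909e+00 -8.94181189e-04  1.71610124e+00] [ 5.60404746  7.14031475 -0.63393215] [ 1.29889282 -0.95090171  0.77810356] 12.852258003800916 1.1776135861873627
```

Moment jumped to 0.78 N m, so the switch is firmly at its stop. Opening to let it spring back, then rising clear.

Request:
{"op": "send_rows", "data": {"series": [[[0,0,0],0,-1],[[0,0,0],0,-1],[[0,0,0],0,-1],[[0,0,0],0,-1],[[0,0,0],0,-1],[[0,0,0],0,-1],[[0,0,0],0,-1],[[0,0,0],0,-1]]}}

```text
clock: 62.35
eef_pos: [678.3, -47.9, 148.6]
eef_rot: [-3.142, 0.0, 1.715]
wrist_force: [-0.2, -1.3, -0.4]
finger_gap: 73.5
finger_force: 0.0
```

Request:
{"op": "send_rows", "data": {"series": [[[0,0,30],0,-1],[[0,0,40],0,-1],[[0,0,40],0,-1],[[0,0,40],0,-1],[[-35,0,0],0,-1],[[-35,0,0],0,-1],[[0,0,0],0,-1],[[0,0,0],0,-1]]}}

```text
clock: 63.15
eef_pos: [608.3, -47.8, 299.4]
eef_rot: [3.141, 0.0, 1.715]
wrist_force: [0.2, -0.2, -0.6]
finger_gap: 93.9
finger_force: 0.0
```

```bash
python3 - <<'E'
from h import *
s=read_state();print(s["clock"],s["eef_pos"],s["wrist_force"])
a=camera("wrist");b=camera("top");c=camera("scene")
N=["switch_grip","blank","bar","gap","gear1","washer1","cap1","gauge_case","oil_can"]
for x in (a,b,c): print("-");spots(N,x,0.3)
g=cv2.cvtColor(a["color"],cv2.COLOR_BGR2GRAY); u,v=proj((678.3,-48,78),a).round().astype(int); w_=g[v-30:v+30,u-30:u+30]
ys,xs=np.where(w_>190)
pts=np.array([ray((x+u-30,y+v-30),78,a)[:2] for x,y in zip(xs,ys)]);
print(len(pts),pts.mean(0),np.degrees(np.arctan2(*np.linalg.svd(pts-pts.mean(0))[2][0][::-1])))
E
```

```text
63.15 [608.2895314  -47.76393772 299.38704848] [ 0.21972646 -0.16685345 -0.56366829]
-
switch_grip 0.57 [680. -46.  67.] px [353. 209.]
switch_grip 0.46 [ 598. -282.   32.] px [236. 386.]
washer1 0.73 [ 599. -281.   31.] px [238. 385.]
cap1 0.82 [ 572. -173.   29.] px [224. 299.]
cap1 0.66 [ 524. -164.   33.] px [180. 287.]
gauge_case 0.62 [720. 132.  -3.] px [417.  19.]
-
blank 0.73 [ 449. -247.   74.] px [421. 225.]
bar 0.96 [ 540. -250.  121.] px [425. 186.]
gap 0.69 [ 453. -244.   91.] px [421. 223.]
gear1 0.71 [ 529. -337.   25.] px [447. 197.]
gear1 0.65 [ 540. -251.  120.] px [425. 186.]
washer1 0.55 [ 597. -279.   26.] px [423. 172.]
washer1 0.35 [ 541. -252.    2.] px [412. 195.]
cap1 0.78 [278. 320.  -2.] px [198. 300.]
cap1 0.6 [528. 518.   2.] px [125. 206.]
cap1 0.58 [316. 210.  -0.] px [241. 284.]
cap1 0.34 [523. 217.  -1.] px [238. 206.]
gauge_case 0.91 [717. 136.  -1.] px [266. 136.]
gauge_case 0.57 [ 597. -279.   28.] px [424. 172.]
oil_can 0.85 [705. 256.   0.] px [223. 141.]
oil_can 0.41 [ 452. -247.   79.] px [421. 224.]
-
switch_grip 0.94 [675. -51.  67.] px [304. 282.]
blank 0.85 [ 456. -246.   76.] px [163. 292.]
blank 0.36 [ 451. -252.   96.] px [158. 286.]
bar 0.91 [ 534. -253.  125.] px [186. 293.]
gap 0.65 [ 448. -254.   96.] px [156. 286.]
gear1 0.91 [ 534. -340.   29.] px [161. 355.]
washer1 0.6 [ 597. -278.   28.] px [207. 348.]
washer1 0.51 [ 450. -251.   96.] px [158. 285.]
cap1 0.74 [312. 203.  -2.] px [243. 195.]
cap1 0.63 [526. 523.   2.] px [364. 165.]
cap1 0.62 [ 577. -174.   32.] px [232. 310.]
cap1 0.51 [ 526. -166.   29.] px [216. 298.]
cap1 0.38 [275. 317.  -1.] px [256. 172.]
gauge_case 0.78 [714. 135.  -0.] px [359. 263.]
gauge_case 0.54 [ 595. -277.   31.] px [207. 347.]
oil_can 0.71 [521. 210.   6.] px [307. 217.]
oil_can 0.64 [699. 256.  -1.] px [376. 234.]
31 [661.71733009 -45.35300826] -9.126694368709417
```

```bash
python3 -c "
from cell import *
print(sign_off())"
```

```text
the job is handed in; nothing more can be done
None
```

The job is handed in: the gear, the washer and both caps are in their bins, the blank is square under the gap, and the call switch was twisted to its stop and has sprung back.

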